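# Sweep the silver offcuts into the jeweller's catch tray

### The arm

A 6-joint arm with a two-finger parallel gripper is mounted at the origin on the work surface. World frame = base frame: x ahead of the robot, y to its left, z up, the work surface at z = 0. Lengths are in m, angles in rad, forces in N, time in s.
With the tool pointing down it reaches from about 0.275 to 0.875 m from the base axis. Payload 12.5 kg.
Tool frame: the origin (TCP) lies at the very end of the fingers, on their centre line; the grasp point (between the pads) lies 19 mm behind it; y points along the fingers, z is the direction in which the jaws open and shut, and the axes are right-handed (so a half turn about y gives the same grasp; the last joint's range is limited). The gripper opens to 85 mm and grips with 20 to 120 N. Pads are 22 mm wide; open, the fingers measure 114 mm over their backs; the gripper's body (76 mm by 85 mm) begins 54 mm behind the grasp point. The pads swing forward as they close: fully open they stand 13 mm farther back than shut.
Start: joints at [1.215, 0.351, 1.652, -0, 1.139, -0.085], TCP at [0.147, 0.53, 0.231] pointing down, gripper open.
Joint ranges: [-2.75, 2.75], [-0.79, 2.1], [0.01, 2.65], [-1.57, 4.71], [0.07, 3.14], [-2.87, 2.87]. Speed limits (rad/s): [2.22, 2.22, 2.79, 3.14, 3.14, 3.14].

### API

Orientations are given as a unit quaternion [w, x, y, z].
In Python, from station import bot gives the robot as it stands.
- The arm moves only by the shell command python3 -m inch 'ROWS' [FORCE]. ROWS is JSON, one flat list of numbers, 7 for each row, row after row: the shift along the tool's x, y, z in mm, then the turn, a rotation vector about the tool's x, y, z in degrees, then the opening, from 0 (shut) to 1 (fully open). A call has 1 to 8 rows; each row is the pose to reach, as a shift and turn from the pose commanded when the call began, along the tool's axes at that moment; what a row does not reach only later rows make up. A row lasts 1/8 s, in which the tool goes at most 62.5 mm and 10.7 degrees, less where a joint would pass 70% of its speed; a pose out of reach is approached as far as the arm can. A call with a gripper value outside its range is refused whole. The fingers move at their own pace and stop on an object; FORCE is the grip in N (left out, the last holds). Time passes only in rows, so rows that repeat a pose let the fingers close. It gives the time, the measured TCP pose, the force and the opening at its end, in the units of the state.
- bot.get_obs(): the state, without advancing time (a new reading comes with each control period).
- bot.snapshot(name): name is "side" or "top"; returns the picture (480x640x3 uint8, blue, green, red); there is no depth.
- bot.camera_model(name): a dict with "vertical_fov" (degrees; the focal length in pixels is half the picture's height over the tangent of half this angle, whatever the lens; pixels are square), "cx", "cy" (the principal point, pixels), "k1" (the pictures are not rectified: a ray, as slopes to the right and down, at radius r is drawn at 1 + k1 r^2 times it, then the intrinsics apply), "R" (3x3) and "t" (3): a world point X has camera coordinates R X + t. Camera axes: x right, y down, z forward; pixel columns grow to the right and rows downward; lengths in m; the calibration is good to about 2 mm. A picture is of the moment at which its call begins. camera_model takes no time and is no camera call.
- bot.finish_job(): hands the job in, once; it reports no verdict.
The state is a dict: "clock": time; "joint_positions": joint angles; "dq": joint speeds; "joint_torque": joint torques, N m; "tcp_pos": TCP position; "tool_rot": TCP orientation; "contact_force": force on the tool from outside, world axes, zero at the start; "moment": the same for the moment, N m; "finger_gap": finger opening in m.
Only numpy, scipy, OpenCV 4.12 (cv2) and the standard library are available. Lean on these libraries where they do the work, as an engineer would, in place of code of your own. Each camera call takes 0.05 s, during which the arm holds its last target.

### The job

Clear the jeweller's bench: with the fingertips, sweep the three silver offcuts (the casting button, the bar stub and the clipped plate corner) across the bench top and over the rim of the half-round cut-out, so that all three drop into the catch tray below. Only push them, never pick them up or lift them, and leave the finished rings, the steel block, the jars, the file and the pliers where they are.

Things in the scene. Friction and masses are not known exactly. Their poses are not given: they have to be found in the camera images.
- bench: portable wooden jeweller's bench top standing on the table, fixed, 360 mm deep (its x) by 500 mm wide (its y), flat top 100 mm above the table, 24 mm thick, yaw within 10 degrees. Origin: centre of its underside, at table height; x points away from the robot, z up; front edge at x = -180 mm. A wooden lip 12 mm high and 10 mm thick runs round its back and two sides, outside the 360 by 500 mm
- cutout (a point): centre of the half-round cut-out, of 130 mm radius, that goes right through the bench top: the middle of the front edge, at the height of the top surface; axes as the bench's. The rim reaches 130 mm ahead (x) at y = 0, and y = +-130 mm at the front edge
- pin_tip (a point): end of the bench pin, a pale wooden wedge 58 mm wide that sticks out 85 mm from the middle of the rim into the cut-out, towards the robot; its top slopes from 1 mm below the bench top at the rim to 12 mm below at this end, which has a V notch; axes as the bench's
- catch_tray: open steel catch tray fixed under the cut-out, 235 mm (its x) by 300 mm (its y), 50 mm high, walls and floor 4 mm. Origin: centre of its underside, 87.5 mm nearer the robot than the bench's centre and 4 mm above the table; axes as the bench's. It reaches 20 mm or more beyond the cut-out all round, so what falls through the cut-out lands in it
- casting_button: silver offcut: casting button, a round disc 24 mm across and 9 mm thick with a stub 8 mm across on top, 14 mm high in all, about 40 g; lies loose on the bench top, stub up. Origin at the centre of its underside
- bar_stub: silver offcut: stub of rectangular bar, 36 mm long (its x) by 10 mm wide (its y) by 9 mm high, about 35 g; lies loose on the bench top at any yaw. Origin at the centre of its underside
- plate_clip: silver offcut: clipped corner of plate, a right-angled triangle 6 mm thick with its corners at (-11, -10), (21, -10) and (-11, 20) mm in its own x, y, about 30 g; lies flat and loose on the bench top at any yaw. Origin in its underside near the centroid
- signet_ring: finished silver signet ring, not an offcut: band 23 mm across, open in the middle, 8 mm high, with a flat face 14 by 10 mm on one side (its +x, 14.5 mm from the centre), lying flat on the bench top among the offcuts; it and the offcuts change places from start to start. Origin at the centre of its underside
- bench_block: square steel bench block, 60 by 60 by 18 mm high, loose on the bench top behind the cut-out. Origin at the centre of its underside
- gem_ring: finished gold ring with a stone, 21 mm across, 6 mm high, lying on the steel block. Origin at the centre of its underside
- jar_a: small clear jar with a metal lid, 34 mm across, 44 mm high, at the back left of the bench top. Origin at the centre of its underside
- jar_b: the same jar at the back right of the bench top. Origin at the centre of its underside
- needle_file: needle file, 153 mm long (its x), 6 mm thick, lying on the left front wing of the bench top (the robot's left). Origin at its middle, on its underside
- pliers: pliers with blue handles, 115 mm long (its x), 36 mm wide, 11 mm high, lying on the right front wing of the bench top. Origin near their middle, on the underside

How it is judged:
At the end, for the whole second after the job is handed in: All three offcuts lie at rest (below 0.03 m/s) inside the catch tray: within its outline and less than 48 mm above its underside (x of casting_button in the frame of catch_tray between -0.118 and 0.118 m and y of casting_button in the frame of catch_tray between -0.15 and 0.15 m and z of each of casting_button, bar_stub, plate_clip in the frame of catch_tray below 0.048 m and linear speed of each of casting_button, bar_stub, plate_clip below 0.03 m/s and x of bar_stub in the frame of catch_tray between -0.118 and 0.118 m and y of bar_stub in the frame of catch_tray between -0.15 and 0.15 m and x of plate_clip in the frame of catch_tray between -0.118 and 0.118 m and y of plate_clip in the frame of catch_tray between -0.15 and 0.15 m); the robot touches nothing.
It fails at once if an offcut is lifted more than 20 mm off the bench top (height (world z) of any of casting_button, bar_stub, plate_clip above 0.12 m).
It fails at once if a ring, the steel block, a jar, the needle file or the pliers is shifted by more than 12 mm (distance of any of signet_ring, bench_block, gem_ring, jar_a, jar_b, needle_file, pliers from where it was at the start of the episode above 0.012 m).
It also fails if it takes over 72 s, if anything falls off the work surface, if the arm or the gripper's body presses on something with over 40 N, if the wrist force passes 120 N, or if a joint passes its speed limit or range.

## Working session

There is one attempt and no reset: what is moved stays moved. The work goes in short steps, Python scripts to look and compute and a shell command to move; the robot and the scene stay as the last step left them, time stands still between calls to the robot, and variables do not carry over. Pictures are saved under pics/ and viewed, and the job is handed in when it is done.

```bash
mkdir -p pics; ls
python3 - <<'E'
from station import bot
import cv2
for n in("top","side"):
    cv2.imwrite(f"pics/{n}0.png",bot.snapshot(n)); print(n,bot.camera_model(n))
print(bot.get_obs())
E
```

```text
pics
top {'vertical_fov': 42.31452014249591, 'cx': 318.71877807012856, 'cy': 236.56701050177313, 'k1': 0.0138958338970963, 'R': array([[ 0.02946349, -0.9995642 , -0.00181951],
       [-0.98813879, -0.02885215, -0.15082865],
       [ 0.15071043,  0.00624187, -0.98855825]]), 't': array([0.00841759, 0.55401225, 0.92983997])}
side {'vertical_fov': 48.40714775537443, 'cx': 325.1031925597018, 'cy': 242.29075766574556, 'k1': -0.11377254424030085, 'R': array([[-0.84366577, -0.53685033, -0.00444771],
       [-0.41675923,  0.66011893, -0.62494379],
       [ 0.3384373 , -0.52539007, -0.78065708]]), 't': array([0.50350662, 0.28203305, 0.67200157])}
{'clock': 0.1, 'joint_positions': array([ 1.21539536e+00,  3.51163613e-01,  1.65234802e+00,  1.75771648e-05,
        1.13909568e+00, -8.46080222e-02]), 'dq': array([ 0.0020387 , -0.00265381, -0.00051748, -0.0019352 ,  0.0020969 ,
        0.00042302]), 'joint_torque': array([-2.67277201e-04, -5.06832290e+01, -2.91869509e+01, -1.29445493e-04,
        2.70528304e-03, -7.80992423e-06]), 'tcp_pos': array([0.14699667, 0.52969108, 0.23082711]), 'tool_rot': array([-0.70028596,  0.70098368, -0.09553387,  0.09536628]), 'contact_force': array([-0.26995741,  0.91666192,  0.37123387]), 'moment': array([ 0.0036406 ,  0.02961176, -0.0106111 ]), 'finger_gap': 0.08556906753278835}
```

View pics/top0.png

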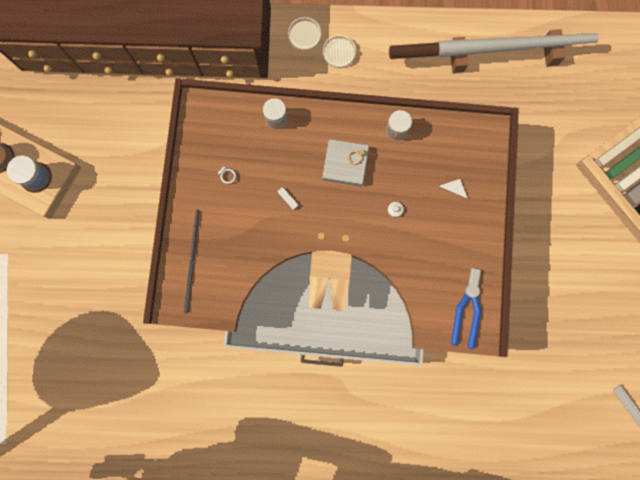

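View pics/side0.png

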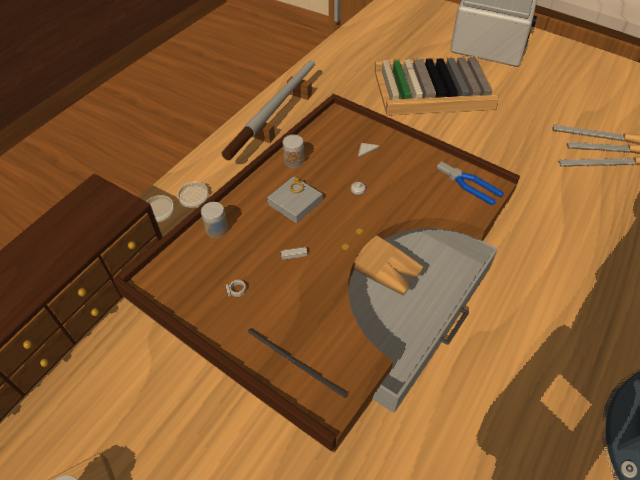

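The top view shows the ring at (228,176), bar (288,198), button (396,209), plate (455,187) and block (347,162). The rim's half-round runs from about (236,333) to (413,345), with its top at about (330,252). Next I measure by casting rays.

```bash
cat > h.py <<'E'
import numpy as np, cv2
from station import bot
def ray(n,uv):
    m=bot.camera_model(n); f=240/np.tan(np.radians(m['vertical_fov']/2))
    K=np.array([[f,0,m['cx']],[0,f,m['cy']],[0,0,1]])
    p=cv2.undistortPoints(np.array(uv,float).reshape(-1,1,2),K,np.array([m['k1'],0,0,0,0]))[:,0]
    d=np.c_[p,np.ones(len(p))]@m['R']; return -m['R'].T@m['t'],d
def onz(n,uv,z):
    c,d=ray(n,uv); return c+d*((z-c[2])/d[:,2])[:,None]
E
python3 - <<'E'
from h import *
np.set_printoptions(precision=4,suppress=True)
for n in("top","side"):
    im=cv2.imread(f"pics/{n}0.png"); hsv=cv2.cvtColor(im,cv2.COLOR_BGR2HSV)
    m=((hsv[...,1]<75)&(hsv[...,2]>135)).astype(np.uint8)
    k,l,s,c=cv2.connectedComponentsWithStats(m)
    for i in range(1,k):
        if 25<s[i,4]<1500:
            cs,_=cv2.findContours((l==i).astype(np.uint8),cv2.RETR_EXTERNAL,cv2.CHAIN_APPROX_NONE)
            r=cv2.minAreaRect(cs[0]); P=onz(n,[c[i]],.107)[0]
            if abs(P[1])<.35 and .2<P[0]<.9: print(n,c[i].round(1),s[i,4],P, onz(n,cv2.boxPoints(r),.107)[:,:2].ravel())
c=[(180,80),(518,108),(505,356),(145,323)]
print(onz("top",c,.112)); 
r=[(236,333),(413,345),(330,251),(275,268),(379,276)]
print(onz("top",r,.1))
print('block',onz("top",[(329,141),(369,145),(363,183),(323,181)],.118))
E
python3 - <<'E'
import cv2
im=cv2.imread('pics/top0.png')[75:375,130:530]
cv2.imwrite('pics/c0.png',cv2.resize(im,(800,600),interpolation=cv2.INTER_CUBIC))
E
```

```text
top [304.4  33.4] 852 [0.8584 0.0556 0.107 ] [0.8829 0.0816 0.8843 0.0323 0.8338 0.0308 0.8324 0.0798]
top [339.1  51.4] 807 [0.8308 0.0016 0.107 ] [ 0.8551  0.0269  0.8564 -0.0222  0.808  -0.0232  0.8066  0.0255]
top [273.5 109.3] 417 [0.7356 0.0981 0.107 ] [0.7417 0.1221 0.7603 0.0915 0.7308 0.0749 0.7124 0.1054]
top [398.8 122. ] 457 [ 0.7212 -0.0909  0.107 ] [ 0.7304 -0.0643  0.7452 -0.1034  0.7131 -0.114   0.6984 -0.0751]
top [343.5 162.1] 1395 [ 0.6567 -0.0093  0.107 ] [ 0.6318  0.0224  0.6922  0.0151  0.6843 -0.0458  0.6241 -0.0379]
top [354.4 157.2] 78 [ 0.6647 -0.0254  0.107 ] [ 0.6666 -0.0164  0.6738 -0.0293  0.6622 -0.0352  0.6551 -0.0223]
top [226.3 174.5] 134 [0.6327 0.164  0.107 ] [0.6438 0.177  0.6445 0.1517 0.6202 0.1505 0.6195 0.1757]
top [455.1 187.6] 268 [ 0.6226 -0.1749  0.107 ] [ 0.6237 -0.1509  0.6446 -0.1596  0.6278 -0.2003  0.6069 -0.1916]
top [287.3 198. ] 188 [0.5998 0.0723 0.107 ] [0.6084 0.0893 0.6169 0.0815 0.592  0.0555 0.5835 0.0633]
top [395.3 209. ] 198 [ 0.5879 -0.0871  0.107 ] [ 0.5981 -0.0762  0.5987 -0.0983  0.5778 -0.0985  0.5771 -0.0765]
top [47
[... 1088 characters left out ...]
 0.7336 0.0632 0.7335 0.0996]
side [164.9 214.6] 76 [0.8069 0.1201 0.107 ] [0.8153 0.1329 0.8127 0.098  0.7992 0.1027 0.8021 0.1372]
side [293.8 252.9] 201 [0.6004 0.0757 0.107 ] [0.6178 0.0818 0.592  0.058  0.5822 0.0696 0.6078 0.093 ]
side [234.9 287.9] 120 [0.6337 0.1671 0.107 ] [0.6481 0.1726 0.6374 0.1494 0.616  0.1621 0.6267 0.1847]
[[ 0.7757  0.2406  0.112 ]
 [ 0.7461 -0.2681  0.112 ]
 [ 0.3804 -0.243   0.112 ]
 [ 0.4114  0.2674  0.112 ]]
[[ 0.401   0.1391  0.1   ]
 [ 0.3915 -0.1154  0.1   ]
 [ 0.5238  0.0071  0.1   ]
 [ 0.4964  0.0868  0.1   ]
 [ 0.4891 -0.0653  0.1   ]]
block [[ 0.6852  0.0132  0.118 ]
 [ 0.6807 -0.046   0.118 ]
 [ 0.623  -0.0382  0.118 ]
 [ 0.6243  0.0203  0.118 ]]
```

View pics/c0.png

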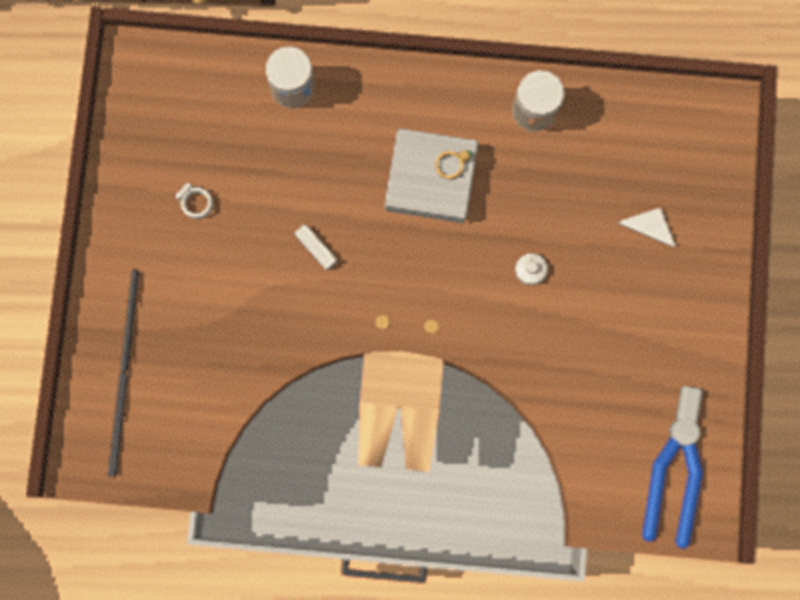

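```bash
cat >> h.py <<'E'
from scipy.spatial.transform import Rotation as Ro
def plan(target,push=None,):
    "shift in tool axes (mm) to target; turn about tool y (deg) so jaw axis is perpendicular to push (world xy)"
    o=bot.get_obs(); q=o['tool_rot']; R=Ro.from_quat([q[1],q[2],q[3],q[0]]).as_matrix()
    print('t',round(o['clock'],2),'tcp',o['tcp_pos'].round(4),'F',o['contact_force'].round(1),'gap',round(o['finger_gap'],4)); print(R.round(3))
    print('shift',(R.T@(np.array(target)-o['tcp_pos'])*1000).round(1))
    if push is not None:
        for s in(1,-1):
            z=s*np.array([-push[1],push[0],0])/np.hypot(*push); zt=R.T@z
            print('turn y',np.degrees(np.arctan2(zt[0],zt[2])).round(1))
E
python3 - <<'E'
from h import *
plan([.64,-.085,.18],[-1,0])
E
```

```text
t 0.1 tcp [0.147  0.5297 0.2308] F [-0.3  0.9  0.4] gap 0.0856
[[ 0.964 -0.     0.268]
 [-0.268 -0.001  0.964]
 [-0.    -1.    -0.001]]
shift [ 639.5   51.2 -460.4]
turn y 164.5
turn y -15.5
```

```bash
python3 -m inch '[640,20,-460,0,-15.5,0,0.18, 640,20,-460,0,-15.5,0,0.18, 640,20,-460,0,-15.5,0,0.18, 640,20,-460,0,-15.5,0,0.18, 640,20,-460,0,-15.5,0,0.18, 640,20,-460,0,-15.5,0,0.18, 640,20,-460,0,-15.5,0,0.18, 640,20,-460,0,-15.5,0,0.18]'; python3 -c "
from h import *
plan([.632,-.085,.15],[-1,0])"
```

```text
clock: 1.1
tcp_pos: [0.459, 0.1412, 0.2186]
tool_rot: [0.707, -0.707, 0.0, -0.0]
contact_force: [0.3, 0.3, 0.4]
finger_gap: 0.0157
t 1.1 tcp [0.459  0.1412 0.2186] F [0.3 0.3 0.4] gap 0.0157
[[ 1.  0.  0.]
 [-0.  0.  1.]
 [ 0. -1.  0.]]
shift [ 173.1   68.6 -226.1]
turn y 180.0
turn y -0.0
```

```bash
python3 -m inch '[173,50,-226,0,0,0,0.18, 173,50,-226,0,0,0,0.18, 173,50,-226,0,0,0,0.18, 173,50,-226,0,0,0,0.18, 173,50,-226,0,0,0,0.18,173,50,-226,0,0,0,0.18,173,50,-226,0,0,0,0.18]'; python3 -c "
from h import *
plan([.632,-.085,.106],[-1,0])
cv2.imwrite('pics/s1.png',bot.snapshot('side'));cv2.imwrite('pics/t1.png',bot.snapshot('top'))"
```

```text
clock: 1.98
tcp_pos: [0.6305, -0.0826, 0.1684]
tool_rot: [0.707, -0.707, 0.0, 0.0]
contact_force: [-0.5, 0.9, 0.6]
finger_gap: 0.0155
t 1.98 tcp [ 0.6305 -0.0826  0.1684] F [-0.5  0.9  0.6] gap 0.0155
[[ 1.    -0.001  0.   ]
 [-0.     0.     1.   ]
 [-0.001 -1.     0.   ]]
shift [ 1.6 62.4 -2.5]
turn y 180.0
turn y -0.0
```

```bash
python3 -m inch '[2,20,-2,0,0,0,0.18, 2,40,-2,0,0,0,0.18, 2,58,-2,0,0,0,0.18, 2,62,-2,0,0,0,0.18, 2,64,-2,0,0,0,0.18, 2,65,-2,0,0,0,0.18]'; python3 -c "
from h import *
plan([.632,-.085,.102],[-1,0])
cv2.imwrite('pics/s2.png',bot.snapshot('side')[60:300,200:520]);im=bot.snapshot('top')
im=cv2.imread('pics/s2.png');cv2.imwrite('pics/s2.png',cv2.resize(im,None,fx=2.5,fy=2.5))"
```

```text
clock: 2.82
tcp_pos: [0.6333, -0.085, 0.1042]
tool_rot: [-0.707, 0.707, 0.0, 0.0]
contact_force: [0.1, -0.5, 0.3]
finger_gap: 0.0152
t 2.83 tcp [ 0.6333 -0.085   0.1042] F [ 0.1 -0.5  0.3] gap 0.0152
[[ 1.     0.001  0.   ]
 [-0.    -0.     1.   ]
 [ 0.001 -1.    -0.   ]]
shift [-1.3  2.2  0. ]
turn y 180.0
turn y -0.0
```

View pics/s2.png

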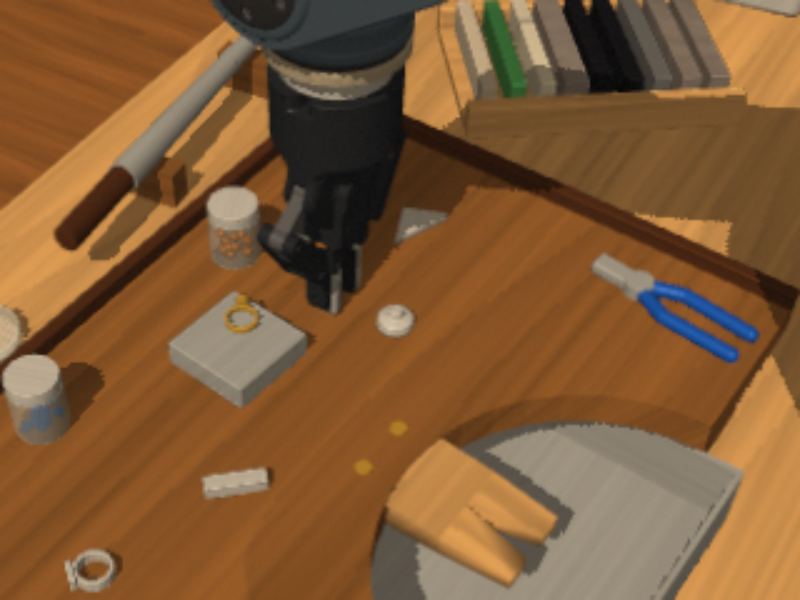

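View pics/t1.png

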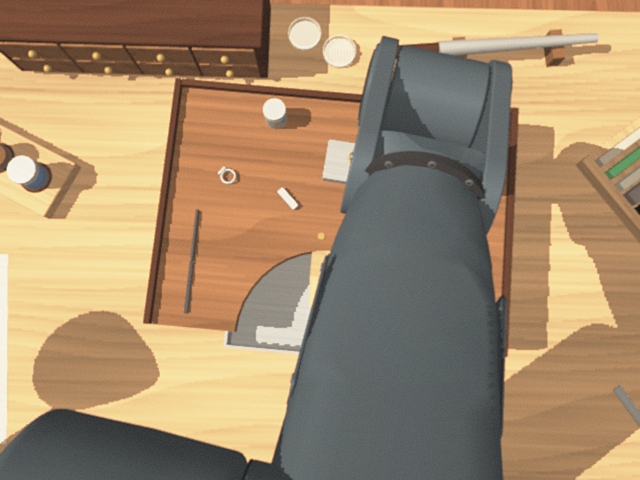

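Side view: both fingertips straddle the line behind the button, clear of the block. I now push slowly toward −x.

```bash
python3 -m inch '[-5,2,0,0,0,0,0.18, -12,2,0,0,0,0,0.18, -20,2,0,0,0,0,0.18, -28,2,0,0,0,0,0.18, -36,2,0,0,0,0,0.18, -44,2,0,0,0,0,0.18, -52,2,0,0,0,0,0.18, -60,2,0,0,0,0,0.18]'; python3 -c "
from h import *
plan([.48,-.085,.102],[-1,0])
im=bot.snapshot('side')[60:300,200:520];cv2.imwrite('pics/s3.png',cv2.resize(im,None,fx=2.5,fy=2.5))"
```

```text
clock: 3.92
tcp_pos: [0.5725, -0.0849, 0.1018]
tool_rot: [-0.707, 0.707, -0.0, 0.0]
contact_force: [0.3, -1.2, 0.5]
finger_gap: 0.0152
t 3.92 tcp [ 0.5725 -0.0849  0.1018] F [ 0.3 -1.2  0.5] gap 0.0152
[[ 1.  0.  0.]
 [-0. -0.  1.]
 [ 0. -1. -0.]]
shift [-92.5  -0.2  -0.1]
turn y 180.0
turn y -0.0
```

View pics/s3.png

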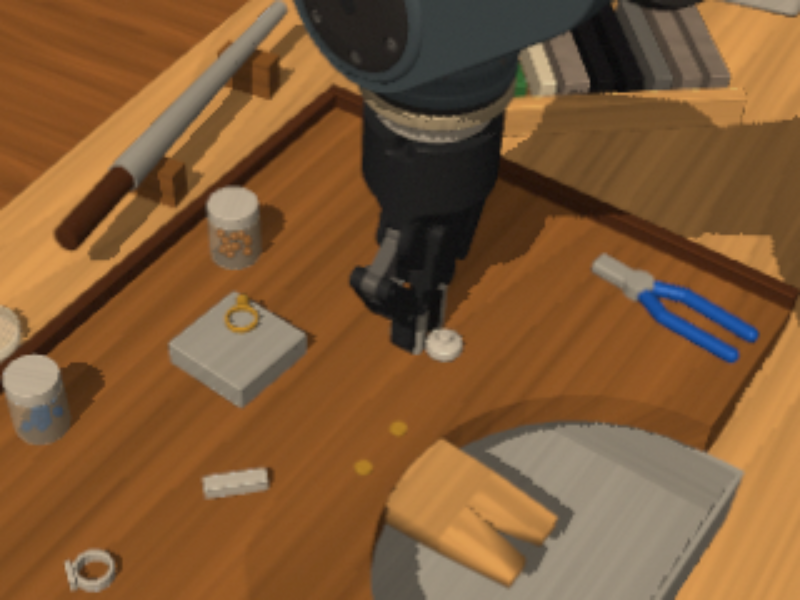

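The button is seated in the cradle between the fingertips and sliding well, so I continue.

```bash
python3 -m inch '[-8,0,0,0,0,0,0.18, -16,0,0,0,0,0,0.18, -24,0,0,0,0,0,0.18, -32,0,0,0,0,0,0.18, -40,0,0,0,0,0,0.18, -48,0,0,0,0,0,0.18, -55,0,0,0,0,0,0.18, -62,0,0,0,0,0,0.18]'; python3 -m inch '[-6,0,0,0,0,0,0.18, -12,0,0,0,0,0,0.18, -18,0,0,0,0,0,0.18, -24,0,0,0,0,0,0.18, -30,0,0,0,0,0,0.18, -36,0,0,0,0,0,0.18]'; python3 -c "
from h import *
plan([.65,-.22,.2],[-.15,.075])
im=bot.snapshot('side')[60:300,200:520];cv2.imwrite('pics/s4.png',cv2.resize(im,None,fx=2.5,fy=2.5))"
```

```text
clock: 4.97
tcp_pos: [0.5106, -0.085, 0.1018]
tool_rot: [-0.707, 0.707, -0.0, 0.0]
contact_force: [0.0, -0.4, 0.6]
finger_gap: 0.0155
clock: 5.72
tcp_pos: [0.4745, -0.0849, 0.1017]
tool_rot: [-0.707, 0.707, -0.0, 0.0]
contact_force: [0.4, -0.3, -0.1]
finger_gap: 0.0156
t 5.72 tcp [ 0.4745 -0.0849  0.1017] F [ 0.4 -0.3 -0.1] gap 0.0156
[[ 1. -0.  0.]
 [-0. -0.  1.]
 [-0. -1. -0.]]
shift [ 175.5  -98.3 -135. ]
turn y -153.4
turn y 26.6
```

View pics/s4.png

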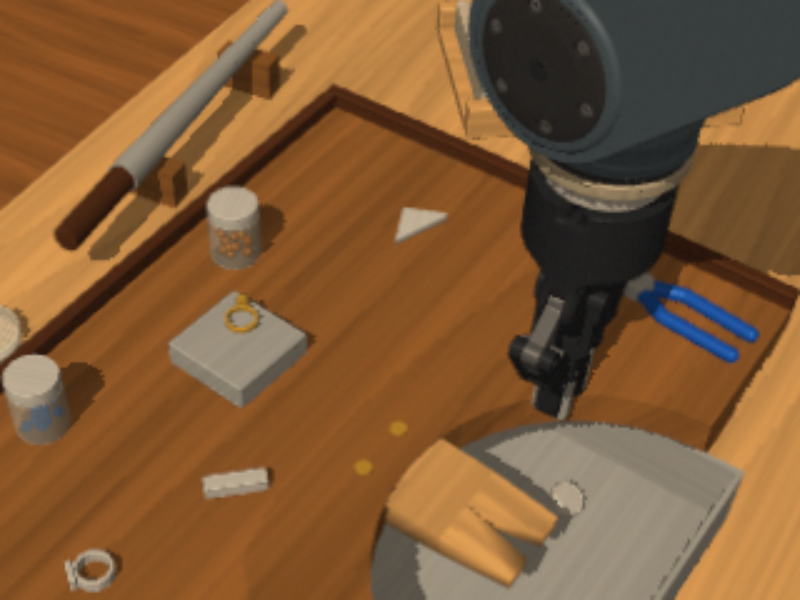

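The button has dropped into the tray (crop pixel 567,498). Next is the plate: I use a cradle on its right-angled corner and push along (−0.894, 0.447).

```bash
python3 -m inch '[0,-55,0,0,0,0,0.24, 40,-60,-20,0,8,0,0.24, 90,-60,-50,0,16,0,0.24, 130,-60,-80,0,24,0,0.24, 170,-60,-105,0,26.6,0,0.24, 188,-60,-110,0,26.6,0,0.24, 188,-60,-110,0,26.6,0,0.24]'; python3 -c "
from h import *
print(onz('top',[(440,186),(460.5,179),(468,198)],.106))
plan([.6628,-.195,.104],[-.894,.447])
"
```

```text
clock: 6.65
tcp_pos: [0.6633, -0.1952, 0.1609]
tool_rot: [0.688, -0.688, 0.163, -0.163]
contact_force: [-1.0, 0.0, -0.2]
finger_gap: 0.0206
[[ 0.62467509 -0.1529098   0.106     ]
 [ 0.63616904 -0.18322648  0.106     ]
 [ 0.60771748 -0.19413372  0.106     ]]
t 6.65 tcp [ 0.6633 -0.1952  0.1609] F [-1.   0.  -0.2] gap 0.0206
[[ 0.894 -0.     0.448]
 [-0.448  0.     0.894]
 [-0.    -1.    -0.   ]]
shift [-0.5 56.9  0. ]
turn y 179.9
turn y -0.1
```

```bash
python3 -m inch '[0,20,0,0,0,0,0.24, 0,40,0,0,0,0,0.24, 0,54,0,0,0,0,0.24, 0,59,0,0,0,0,0.24, 0,59,0,0,0,0,0.24]'; python3 -m inch '[-6,0,0,0,0,0,0.24, -12,0,0,0,0,0,0.24, -18,0,0,0,0,0,0.24, -25,0,0,0,0,0,0.24, -32,0,0,0,0,0,0.24, -39,0,0,0,0,0,0.24, -46,0,0,0,0,0,0.24, -53,0,0,0,0,0,0.24]'; python3 -c "
from h import *
plan([.4706,-.099,.102],[-.894,.447])
im=bot.snapshot('side')[60:300,200:520];cv2.imwrite('pics/s5.png',cv2.resize(im,None,fx=2.5,fy=2.5))"
```

```text
clock: 7.28
tcp_pos: [0.6629, -0.1949, 0.1025]
tool_rot: [-0.688, 0.688, -0.163, 0.163]
contact_force: [0.8, -0.5, 0.0]
finger_gap: 0.0205
clock: 8.28
tcp_pos: [0.6151, -0.1711, 0.1027]
tool_rot: [-0.688, 0.688, -0.163, 0.163]
contact_force: [0.7, -0.2, -0.2]
finger_gap: 0.0208
t 8.28 tcp [ 0.6151 -0.1711  0.1027] F [ 0.7 -0.2 -0.2] gap 0.0208
[[ 0.894  0.     0.448]
 [-0.448 -0.     0.894]
 [ 0.    -1.     0.   ]]
shift [-161.5    0.7   -0.3]
turn y 179.9
turn y -0.1
```

View pics/s5.png

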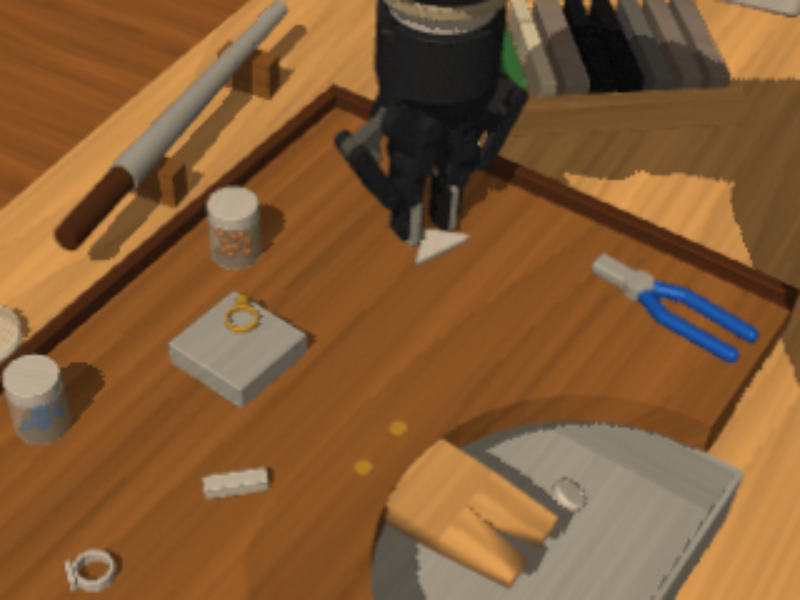

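The plate is cradled by its corner at crop (440,245), as planned. I continue.

```bash
python3 -m inch '[-7,0,0,0,0,0,0.24, -14,0,0,0,0,0,0.24, -21,0,0,0,0,0,0.24, -28,0,0,0,0,0,0.24, -35,0,0,0,0,0,0.24, -42,0,0,0,0,0,0.24, -49,0,0,0,0,0,0.24, -57,0,0,0,0,0,0.24]';  python3 -m inch '[-7,0,0,0,0,0,0.24, -14,0,0,0,0,0,0.24, -21,0,0,0,0,0,0.24, -28,0,0,0,0,0,0.24, -35,0,0,0,0,0,0.24, -42,0,0,0,0,0,0.24, -49,0,0,0,0,0,0.24, -56,0,0,0,0,0,0.24]'; python3 -c "
from h import *
plan([.4706,-.099,.102],[-.894,.447])
im=bot.snapshot('side')[60:300,200:520];cv2.imwrite('pics/s6.png',cv2.resize(im,None,fx=2.5,fy=2.5))"
```

```text
clock: 9.32
tcp_pos: [0.5642, -0.1455, 0.1027]
tool_rot: [0.688, -0.688, 0.163, -0.163]
contact_force: [0.0, 0.9, -0.0]
finger_gap: 0.0206
clock: 10.32
tcp_pos: [0.5141, -0.1204, 0.1027]
tool_rot: [-0.688, 0.688, -0.163, 0.163]
contact_force: [0.4, -0.1, -0.1]
finger_gap: 0.0204
t 10.32 tcp [ 0.5141 -0.1204  0.1027] F [ 0.4 -0.1 -0.1] gap 0.0204
[[ 0.894 -0.     0.448]
 [-0.448  0.     0.894]
 [-0.    -1.    -0.   ]]
shift [-48.5   0.7  -0.4]
turn y 180.0
turn y -0.0
```

View pics/s6.png

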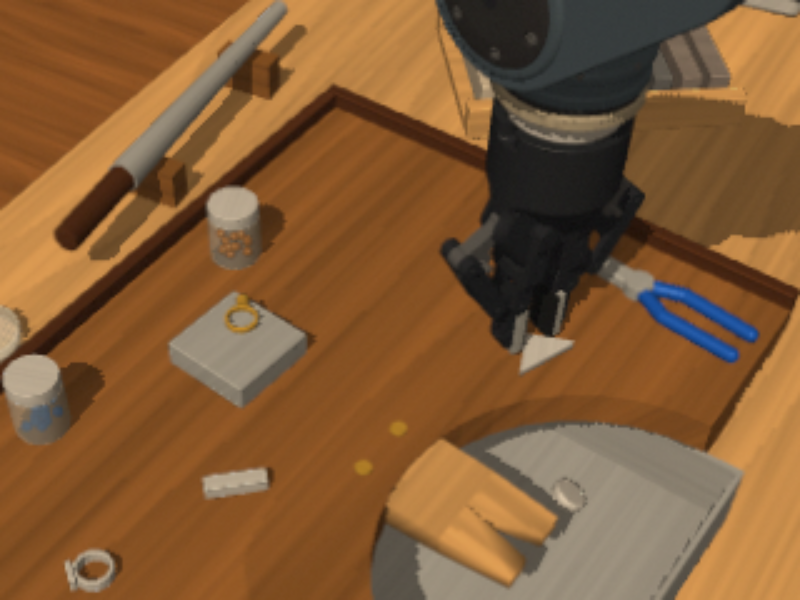

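```bash
python3 -m inch '[-7,0,0,0,0,0,0.24, -14,0,0,0,0,0,0.24, -21,0,0,0,0,0,0.24, -28,0,0,0,0,0,0.24, -35,0,0,0,0,0,0.24, -42,0,0,0,0,0,0.24, -49,0,0,0,0,0,0.24, -55,0,0,0,0,0,0.24]'; python3 -c "
from h import *
plan([.4706,-.099,.102],[-.894,.447])
im=bot.snapshot('side')[60:300,200:520];cv2.imwrite('pics/s7.png',cv2.resize(im,None,fx=2.5,fy=2.5))"
```

```text
clock: 11.38
tcp_pos: [0.4649, -0.0958, 0.1027]
tool_rot: [0.688, -0.688, 0.163, -0.163]
contact_force: [0.9, -0.6, 0.2]
finger_gap: 0.0206
t 11.38 tcp [ 0.4649 -0.0958  0.1027] F [ 0.9 -0.6  0.2] gap 0.0206
[[ 0.894 -0.     0.448]
 [-0.448  0.     0.894]
 [-0.    -1.    -0.   ]]
shift [ 6.5  0.7 -0.4]
turn y 180.0
turn y -0.0
```

View pics/s7.png

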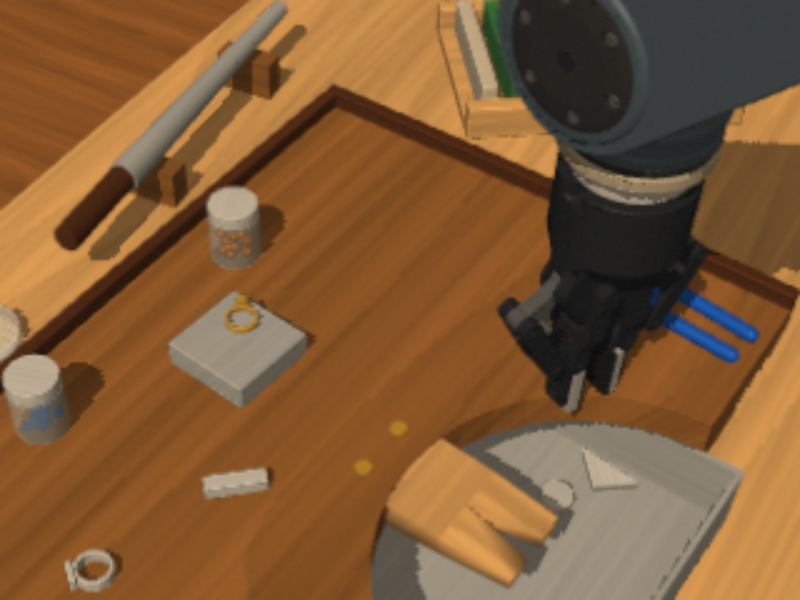

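The plate is in the tray beside the button. The bar is last; I push along 15° left of −x to stay clear of the pin.

```bash
python3 -c "
from h import *
plan([.6355,.0664,.165],[-.966,.259])"
```

```text
t 11.43 tcp [ 0.4644 -0.0955  0.1026] F [-0.2  1.1 -0.8] gap 0.0205
[[ 0.894 -0.001  0.448]
 [-0.448  0.     0.894]
 [-0.001 -1.    -0.   ]]
shift [ 80.4 -62.4 221.4]
turn y 168.4
turn y -11.6
```

```bash
python3 -m inch '[0,-55,0,0,0,0,0.12, 20,-66,50,0,-5,0,0.12, 40,-66,100,0,-11.6,0,0.12, 60,-66,150,0,-11.6,0,0.12, 80,-66,200,0,-11.6,0,0.12, 80,-66,221,0,-11.6,0,0.12, 80,-66,221,0,-11.6,0,0.12]'; python3 -c "
from h import *
plan([.6355,.0664,.102],[-.966,.259])
im=bot.snapshot('side')[60:300,160:480];cv2.imwrite('pics/s8.png',cv2.resize(im,None,fx=2.5,fy=2.5))"
```

```text
clock: 12.3
tcp_pos: [0.6356, 0.0666, 0.1682]
tool_rot: [-0.701, 0.701, -0.092, 0.092]
contact_force: [0.3, -0.5, -0.2]
finger_gap: 0.0101
t 12.3 tcp [0.6356 0.0666 0.1682] F [ 0.3 -0.5 -0.2] gap 0.0101
[[ 0.966 -0.001  0.258]
 [-0.258 -0.     0.966]
 [-0.001 -1.    -0.   ]]
shift [ 0.  66.2 -0.2]
turn y -179.9
turn y 0.1
```

View pics/s8.png

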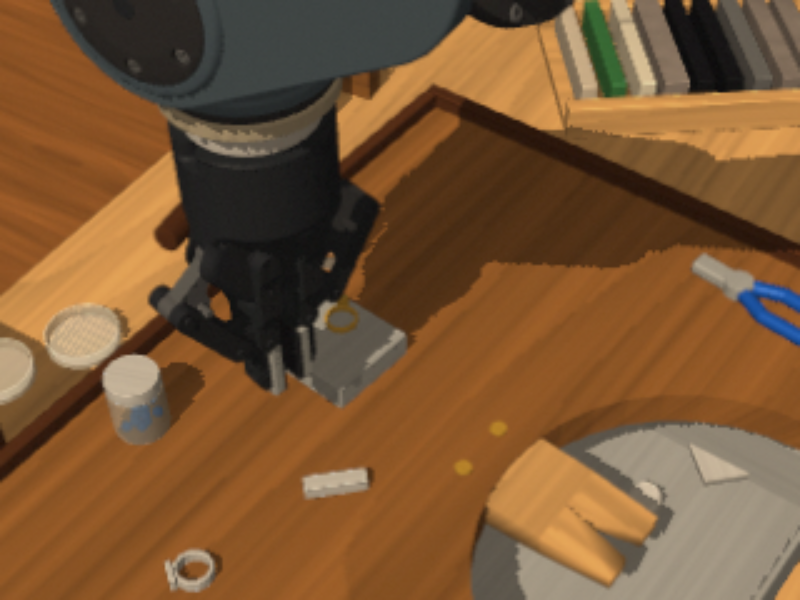

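```bash
python3 -m inch '[0,15,0,0,0,0,0.12, 0,30,0,0,0,0,0.12, 0,45,0,0,0,0,0.12, 0,45,0,0,0,0,0.12]'; python3 -c "
from h import *
plan([.6355,.0664,.102],[-.966,.259])
im=bot.snapshot('side')[60:300,160:480];cv2.imwrite('pics/s9.png',cv2.resize(im,None,fx=2.5,fy=2.5))"
```

```text
clock: 12.85
tcp_pos: [0.635, 0.0655, 0.1219]
tool_rot: [-0.701, 0.701, -0.094, 0.092]
contact_force: [-0.0, -0.3, 0.7]
finger_gap: 0.0103
t 12.85 tcp [0.635  0.0655 0.1219] F [-0.  -0.3  0.7] gap 0.0103
[[ 0.966 -0.003  0.259]
 [-0.259 -0.     0.966]
 [-0.003 -1.    -0.001]]
shift [ 0.3 19.9  1. ]
turn y 180.0
turn y -0.0
```

View pics/s9.png

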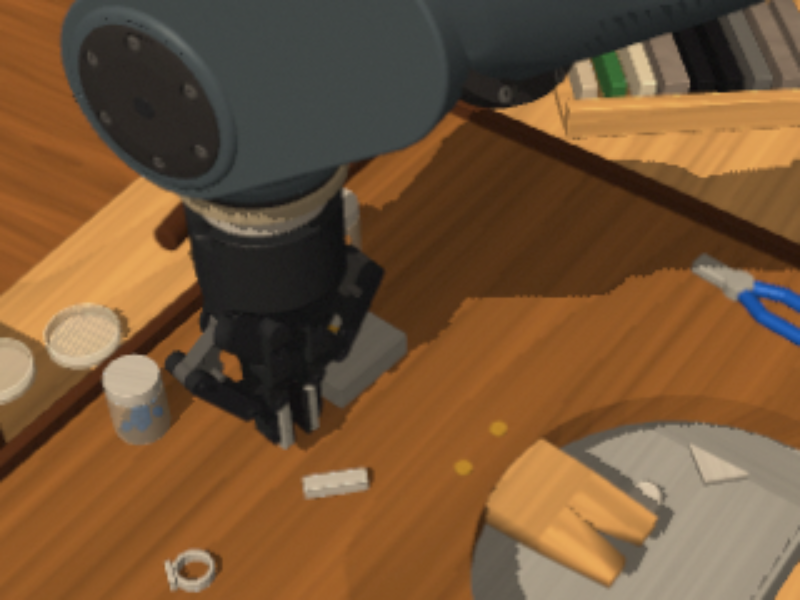

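Clearance to the block is larger than in the button approach, which made no contact, so I descend and push.

```bash
python3 -m inch '[0,8,0,0,0,0,0.12, 0,15,0,0,0,0,0.12, 0,19,0,0,0,0,0.12, 0,20,0,0,0,0,0.12]'; python3 -m inch '[-6,0,0,0,0,0,0.12, -12,0,0,0,0,0,0.12, -18,0,0,0,0,0,0.12, -24,0,0,0,0,0,0.12, -30,0,0,0,0,0,0.12, -36,0,0,0,0,0,0.12, -42,0,0,0,0,0,0.12, -48,0,0,0,0,0,0.12]'; python3 -c "
from h import *
plan([.49,.103,.102],[-.966,.259])
im=bot.snapshot('side')[60:300,160:480];cv2.imwrite('pics/s10.png',cv2.resize(im,None,fx=2.5,fy=2.5))"
```

```text
clock: 13.4
tcp_pos: [0.6358, 0.0658, 0.1034]
tool_rot: [-0.701, 0.701, -0.093, 0.092]
contact_force: [-0.2, 0.1, -0.5]
finger_gap: 0.0101
clock: 14.4
tcp_pos: [0.5892, 0.0783, 0.1037]
tool_rot: [0.701, -0.701, 0.092, -0.092]
contact_force: [0.9, 0.2, 0.9]
finger_gap: 0.0103
t 14.4 tcp [0.5892 0.0783 0.1037] F [0.9 0.2 0.9] gap 0.0103
[[ 0.966  0.     0.259]
 [-0.259 -0.     0.966]
 [ 0.    -1.     0.   ]]
shift [-102.2    1.7   -1.8]
turn y 180.0
turn y -0.0
```

View pics/s10.png

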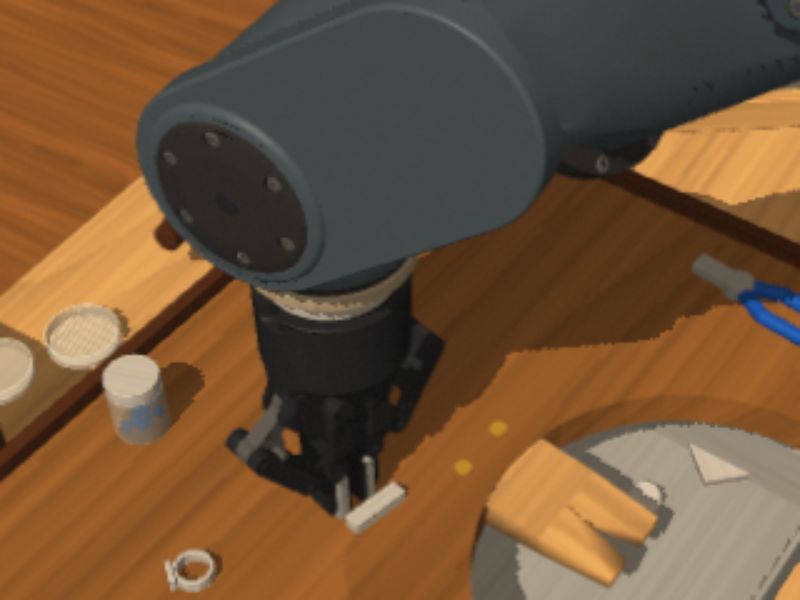

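```bash
python3 -c "
from h import *
print(onz('side',[(160+375/2.5,60+507/2.5)],.107))"; python3 -m inch '[3,1,0,0,0,0,0.12, 3,1,-8,0,0,0,0.12, -6,1,-8,0,0,0,0.12, -13,1,-8,0,0,0,0.12, -20,1,-8,0,0,0,0.12, -27,1,-8,0,0,0,0.12, -34,1,-8,0,0,0,0.12, -41,1,-8,0,0,0,0.12]'; python3 -c "
from h import *
plan([.49,.103,.102],[-.966,.259])
im=bot.snapshot('side')[60:300,160:480];cv2.imwrite('pics/s11.png',cv2.resize(im,None,fx=2.5,fy=2.5))"
```

```text
[[0.571476   0.07797205 0.107     ]]
clock: 15.45
tcp_pos: [0.5474, 0.0813, 0.1027]
tool_rot: [-0.701, 0.701, -0.092, 0.092]
contact_force: [0.1, -0.7, 0.6]
finger_gap: 0.0105
t 15.45 tcp [0.5474 0.0813 0.1027] F [ 0.1 -0.7  0.6] gap 0.0105
[[ 0.966  0.     0.259]
 [-0.259 -0.     0.966]
 [ 0.    -1.    -0.   ]]
shift [-61.1   0.7   6.1]
turn y 180.0
turn y -0.0
```

View pics/s11.png

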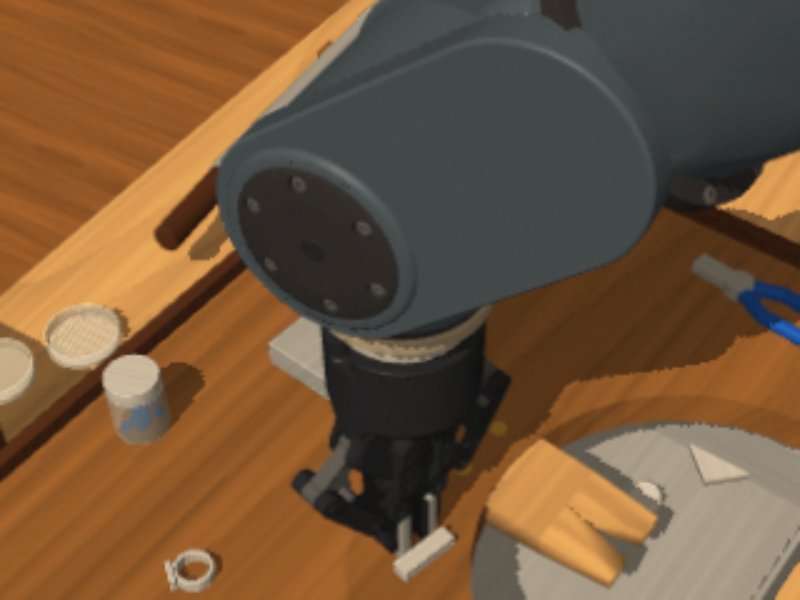

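The bar is flush and centred on both fingertips, clear of the pin. I finish the push.

```bash
python3 -m inch '[-7,0,0,0,0,0,0.12, -14,0,0,0,0,0,0.12, -21,0,0,0,0,0,0.12, -28,0,0,0,0,0,0.12, -35,0,0,0,0,0,0.12, -41,0,0,0,0,0,0.12, -47,0,0,0,0,0,0.12, -53,0,0,0,0,0,0.12]';python3 -m inch '[-6,0,0,0,0,0,0.12, -12,0,0,0,0,0,0.12, -18,0,0,0,0,0,0.12, -24,0,0,0,0,0,0.12]'; python3 -m inch '[0,-30,0,0,0,0,0.12, 0,-60,0,0,0,0,0.12, 0,-100,0,0,0,0,0.12, 0,-100,60,0,0,0,0.12, 0,-100,120,0,0,0,0.12, 0,-100,180,0,0,0,0.12, 0,-100,240,0,0,0,0.12, 0,-100,240,0,0,0,0.12]'; python3 -c "
from h import *
plan([.49,.103,.102],[-.966,.259])
cv2.imwrite('pics/s12.png',bot.snapshot('side'))
cv2.imwrite('pics/t12.png',bot.snapshot('top'))"
```

```text
clock: 16.5
tcp_pos: [0.4962, 0.0949, 0.1027]
tool_rot: [-0.701, 0.701, -0.092, 0.092]
contact_force: [-0.7, -0.1, 0.5]
finger_gap: 0.0103
clock: 17.0
tcp_pos: [0.4731, 0.1012, 0.1027]
tool_rot: [-0.701, 0.701, -0.092, 0.092]
contact_force: [0.5, 0.6, -0.2]
finger_gap: 0.0106
clock: 18.0
tcp_pos: [0.5354, 0.336, 0.2019]
tool_rot: [0.701, -0.701, 0.091, -0.091]
contact_force: [0.3, -0.7, 0.2]
finger_gap: 0.0103
t 18.0 tcp [0.5354 0.336  0.2019] F [ 0.3 -0.7  0.2] gap 0.0103
[[ 0.967 -0.     0.256]
 [-0.256  0.     0.967]
 [-0.    -1.     0.   ]]
shift [  15.8   99.8 -236.9]
turn y -179.8
turn y 0.2
```

View pics/s12.png

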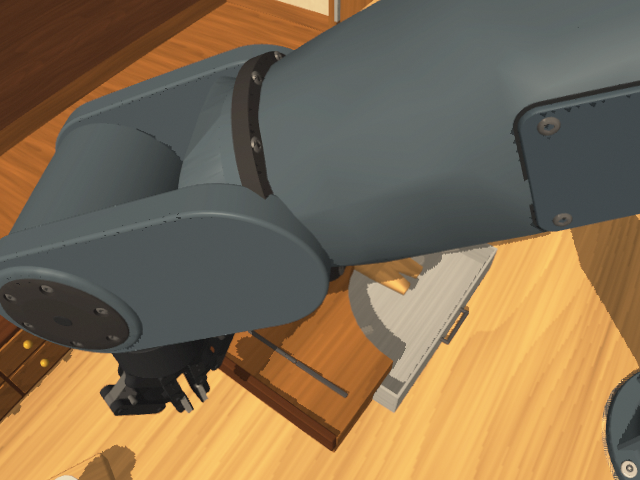

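View pics/t12.png

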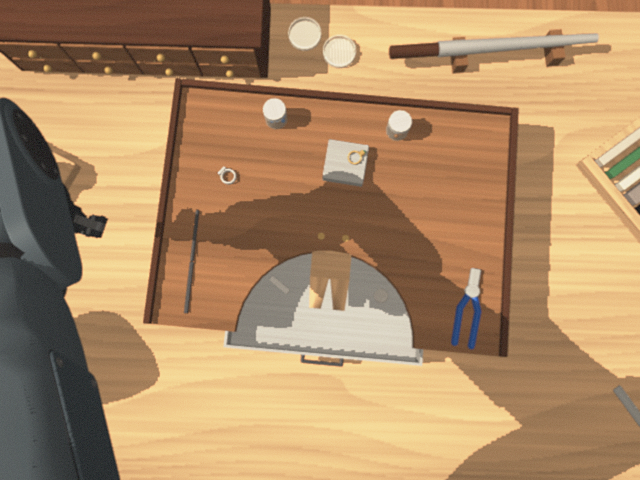

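```bash
python3 -c "
import cv2,numpy as np
a=cv2.imread('pics/t12.png')[240:370,220:430]
a=cv2.resize(np.clip(a*1.6,0,255).astype('uint8'),None,fx=3.8,fy=3.8,interpolation=cv2.INTER_CUBIC)
cv2.imwrite('pics/t12c.png',a)
from h import *
print(onz('side',[(200+605/2.5,60+472/2.5),(200+558/2.5,60+494/2.5)],.011)); print(onz('top',[(279,285),(381,296)],.012))"
```

```text
[[ 0.44431838 -0.1200324   0.011     ]
 [ 0.46278037 -0.08690884  0.011     ]]
[[ 0.47803926  0.08595352  0.012     ]
 [ 0.46531742 -0.07709125  0.012     ]]
```

View pics/t12c.png

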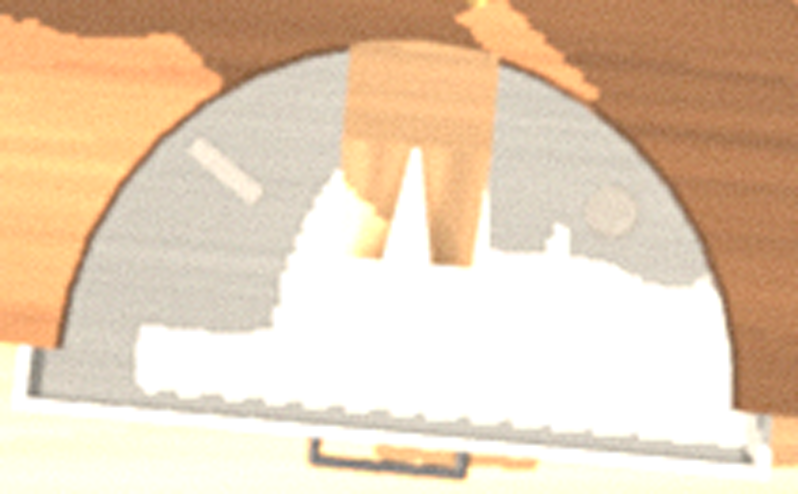

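The bar and button show in the tray from above, but the plate is hidden by the rim. I move the arm out of the side view and check.

```bash
python3 -m inch '[-60,-20,10,0,0,0,0.12, -120,-30,20,0,0,0,0.12, -180,-30,30,0,0,0,0.12, -240,-30,40,0,0,0,0.12, -300,-30,60,0,0,0,0.12, -360,-30,80,0,0,0,0.12, -420,-30,80,0,0,0,0.12, -420,-30,80,0,0,0,0.12]'; python3 -c "
from h import *
a=bot.snapshot('side');cv2.imwrite('pics/s13.png',a);cv2.imwrite('pics/s13c.png',cv2.resize(a[210:410,330:530],None,fx=3,fy=3,interpolation=cv2.INTER_CUBIC))
t=bot.snapshot('top');cv2.imwrite('pics/t13.png',t)
o=cv2.imread('pics/top0.png');d=cv2.absdiff(o,t).max(2); ys,xs=np.where(d[85:350,160:515]>60); print(len(xs))
hsv=cv2.cvtColor(t,cv2.COLOR_BGR2HSV)
"
```

```text
clock: 19.1
tcp_pos: [0.1481, 0.5185, 0.2329]
tool_rot: [-0.701, 0.701, -0.091, 0.091]
contact_force: [0.4, 0.7, 0.9]
finger_gap: 0.0103
748
```

View pics/s13.png

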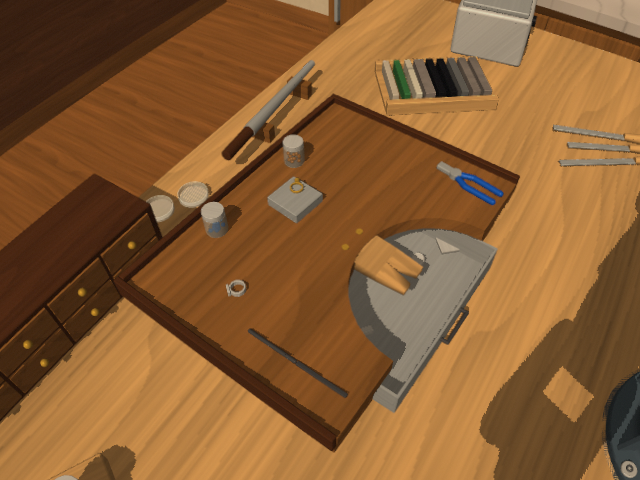

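View pics/s13c.png

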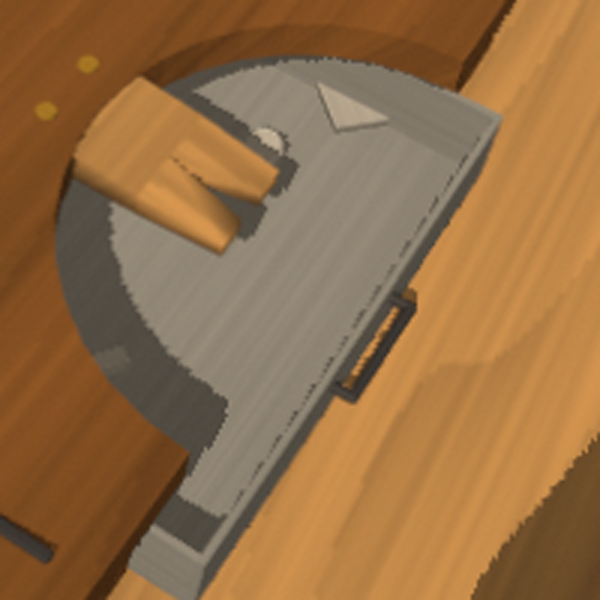

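View pics/t13.png

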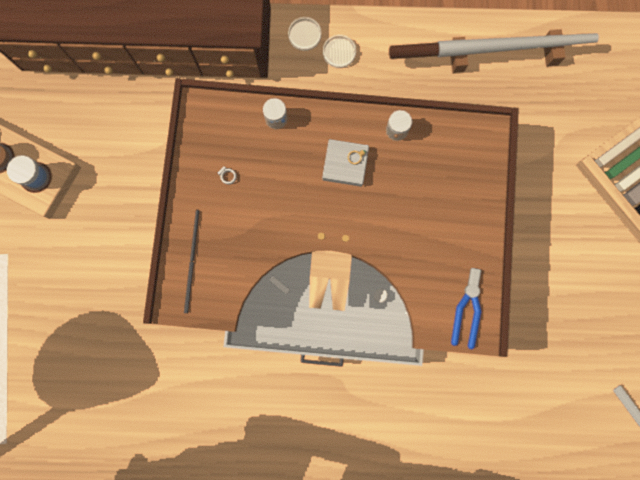

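All three lie in the tray in the side view: the plate near the right wall, the button by the pin, and the bar in the shadow on the left. Everything else is at its start pixels.

```bash
python3 -c "
from h import *
print(bot.finish_job())"
```

```text
the job is handed in; nothing more can be done
None
```

I swept the button, the plate corner and the bar stub one at a time over the rim with the two fingertips. All three dropped into the catch tray, and I handed the job in at about 19 s of the 72 s allowed; no verdict was reported.

**Last pictures:** The side view shows the plate, button and bar inside the tray. From the top view only the bar and button can be seen. The plate lies near the tray's right wall, under the bench edge and hidden from above, so only the side view confirms it. I could not tell whether it lies flat or leans slightly on that wall. Either way it should be well below the height limit.

**Everything else:** By eye, both rings, the block, the jars, the file and the pliers are at the pixels where they started; I did not measure any shift. The forces I read after each move stayed around 1 N. The arm was parked clear of the bench, touching nothing.

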